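# Nest two instrument covers on a floating stand

### The job

Put the two grey instrument covers away on the stand: first the taller cover over the stand's floating seat, then the lower cover on top of it, each with its cut corners matched to those below so that its skirt drops over the raised platform and sits fully home and level. The seat floats a little along the stand, so feel for it. Let go of everything and leave the other things on the bench where they are.

Things in the scene. Friction and masses are not known exactly. Their poses are not given: they have to be found in the camera images.
- tall_cover_mid (a point): Taller grey metal cover. Open below; 150 (x) x 100 mm, both corners at its +x end cut off 22 mm at 45 deg. Skirt 4 mm thick. Shoulder 62 mm up; on it a 138 x 88 x 10 mm platform, corners cut alike; on that a finger rib to lift by, 70 (x) x 14 (y) x 26 mm high. 98 mm high in all, about 0.42 kg. Point: its centre, half-way up: skirt edge 49 mm below, rib top 49 mm above. z up.
- low_cover_mid (a point): Lower grey metal cover, same outline. Open below; 150 (x) x 100 mm, both corners at its +x end cut off 22 mm at 45 deg. Skirt 4 mm thick. Shoulder 42 mm up; on it a 138 x 88 x 10 mm platform, corners cut alike; on that a finger rib to lift by, 70 (x) x 14 (y) x 26 mm high. 78 mm high in all, about 0.32 kg. Point: its centre, half-way up: skirt edge 39 mm below, rib top 39 mm above. z up.
- stand: Fixed base 250 (x) x 130 x 16 mm, origin under its centre. Seat on it: 160 x 110 mm plate, top 30 mm up, with a 138 x 88 x 10 mm platform, corners at +x cut. A skirt goes over a platform (2 mm play a side) one way round only, to rest on the plate or shoulder. Seat slides along x, 16 mm either way from centre, starts anywhere there, 5 N friction; this pose does not tell where: see or feel.
- cleaner: bystander: round capped bottle, 56 mm across, 130 mm high; origin at the centre of its underside
- fuse_carton: bystander: small cardboard carton, 90 x 60 x 35 mm; origin at the centre of its underside
- post_block: bystander: black block with three brass binding posts, 100 x 60 x 50 mm; origin at the centre of its underside
- mug: bystander: white mug, 80 mm across, 90 mm high; origin at the centre of its underside
- screwdriver: bystander: screwdriver, 160 mm long, lying on the bench
Things that resemble listed ones, but are neither listed nor needed, are in the scene too. Leave any blue look-alike of the part that bears low_cover_mid alone. Leave any purple look-alike of the part that bears tall_cover_mid alone.

How it is judged:
By the outcome, as a careful person would: the job done as asked, in the order asked, and still so for the second after the job is handed in, with the robot touching nothing.
It also fails if it takes over 72 s, if anything falls off the work surface, if the arm or the gripper's body presses on something with over 40 N, if the wrist force passes 120 N, or if a joint passes its speed limit or range.

### The arm

A 6-joint arm with a two-finger parallel gripper is mounted at the origin on the work surface. World frame = base frame: x ahead of the robot, y to its left, z up, the work surface at z = 0. Lengths are in mm, angles in rad, forces in N, time in s.
With the tool pointing down it reaches from about 350 to 925 mm from the base axis. Payload 6.4 kg.
Tool frame: the origin (TCP) lies midway between the tips of the shut fingers; the grasp point (between the pads) lies 19 mm behind it; z points along the fingers, y is the line along which they close (so a half turn about z gives the same grasp; the last joint's range is limited). The gripper opens to 85 mm and grips with 20 to 120 N. Pads are 22 mm wide; open, the fingers measure 114 mm over their backs; the gripper's body (76 mm by 85 mm) begins 54 mm behind the grasp point. The pads swing forward as they close: fully open they stand 13 mm farther back than shut.
Start: joints at [1.003, 0.245, 1.558, -0, 1.339, -0.174], TCP at [249.403, 600.26, 193.09] pointing down, gripper open.
Joint ranges: [-3.13, 3.13], [-1.02, 2.26], [0.13, 2.54], [-0.95, 4.09], [0.21, 2.88], [-2.74, 2.74]. Speed limits (rad/s): [2.57, 2.57, 3.14, 3.14, 3.14, 3.14].

### API

Orientations are given as a unit quaternion [w, x, y, z].
In Python, from workcell import bot gives the robot as it stands.
- The arm moves only by the tool servo_tool, never from a script. Its argument "increments" is a list of rows, each a list of 7 numbers: the turn, a rotation vector about the world's x, y, z in degrees, then the shift along the world's x, y, z in cm, then the opening, from 0 (shut) to 1 (fully open). A call has exactly 10 rows; each row is the pose to reach, as a shift and turn from the pose commanded when the call began; what a row does not reach only later rows make up. A row lasts 1/12 s, in which the tool goes at most 41.7 mm and 7.16 degrees, less where a joint would pass 70% of its speed; a pose out of reach is approached as far as the arm can. A call with a gripper value outside its range is refused whole. The fingers move at their own pace and stop on an object; "force" is the grip in N (left out, the last holds). Time passes only in rows, so rows that repeat a pose let the fingers close, or fill a call up. It gives the time, the measured TCP pose, the force, the opening and the grip force at its end, in the units of the state.
- bot.get_state(): the state, without advancing time (a new reading comes with each control period).
- bot.snapshot(name): name is "scene" or "side" or "wrist"; returns a dict with "color" (420x560x3 uint8, red, green, blue), "intrinsics" (3x3 intrinsics, pixels), "cam_to_world" (4x4, takes a point from camera to world coordinates). Camera axes: x right, y down, z forward; pixel columns grow to the right and rows downward; lengths in mm; the calibration is good to about 2 mm. The wrist camera is an equidistant fisheye: a pixel r from the principal point sees the ray r / f radians off the axis. A picture is of the moment at which its call begins. There is no depth.
- bot.job_done(): hands the job in; it is judged then, once.
The state is a dict: "t": time; "q": joint angles; "qvel": joint speeds; "effort": joint torques, N m; "position": TCP position; "tool_rot": TCP orientation; "ft_force": force on the tool from outside, world axes, zero at the start; "wrist_torque": the same for the moment, N m; "width": finger opening in mm; "grasp_force": force on a finger pad.
Only numpy, scipy, OpenCV 4.12 (cv2) and the standard library are available. Lean on these libraries where they do the work, as an engineer would, in place of code of your own. Each camera call takes 0.05 s, during which the arm holds its last target. There are 200 camera calls.

## Working session

There is one attempt and no reset: what is moved stays moved. The work goes in short steps, Python scripts to look and compute and a tool call to move; the robot and the scene stay as the last step left them, time stands still between calls to the robot, and variables do not carry over. Pictures are saved under pics/ and viewed, at most 10 in all, crops included, and the job is handed in when it is done.

Besides the shell and the picture viewer there is one more tool, called after "Emit:" as name(argument=value, ...), one argument or row to a line, values as JSON. servo_tool: Moves the arm, as the interface text tells. Its arguments: {"type":"object","properties":{"increments":{"type":"array","items":{"type":"array","items":{"type":"number"}}},"force":{"type":"number"}},"required":["increments"]}

```bash
mkdir -p pics
python3 - <<'E'
from workcell import bot
import cv2,numpy as np
for n in ["scene","side","wrist"]:
    s=bot.snapshot(n); cv2.imwrite(f"pics/{n}0.png",s["color"][:,:,::-1]); np.savez(f"pics/{n}0.npz",K=s["intrinsics"],T=s["cam_to_world"])
    print(n,s["intrinsics"].tolist(),np.round(s["cam_to_world"],3).tolist())
print(bot.get_state())
E
```

```text
scene [[433.0843198303269, 0.0, 286.5500983156843], [0.0, 433.0843198303269, 203.2582839153175], [0.0, 0.0, 1.0]] [[0.686, 0.489, -0.539, 1178.403], [0.727, -0.481, 0.489, -616.79], [-0.02, -0.728, -0.686, 879.625], [0.0, 0.0, 0.0, 1.0]]
side [[479.16562880656414, 0.0, 284.2541581445663], [0.0, 479.16562880656414, 202.98394933736273], [0.0, 0.0, 1.0]] [[0.723, -0.468, 0.508, -87.011], [-0.69, -0.485, 0.537, -668.273], [-0.005, -0.739, -0.674, 907.094], [0.0, 0.0, 0.0, 1.0]]
wrist [[325.19226210127806, 0.0, 277.1057072832166], [0.0, 325.19226210127806, 208.0131359468285], [0.0, 0.0, 1.0]] [[0.384, 0.891, 0.242, 187.678], [0.923, -0.37, -0.102, 625.985], [-0.001, 0.263, -0.965, 372.732], [0.0, 0.0, 0.0, 1.0]]
{'t': 0.15, 'q': array([ 1.00292151e+00,  2.45658268e-01,  1.55874681e+00, -1.70615314e-05,
        1.33869753e+00, -1.74097405e-01]), 'qvel': array([-5.84701642e-04, -2.35043298e-03, -3.27397768e-03, -3.76046538e-04,
       -1.05254642e-03,  3.44446401e-05]), 'effort': array([ 1.39063959e-03, -4.29988146e+01, -3.26551759e+01, -1.48698236e-04,
        3.58111727e-03, -3.12406689e-05]), 'position': array([249.12202786, 599.83539251, 192.22366599]), 'tool_rot': array([-2.65968651e-04,  1.95617110e-01,  9.80680058e-01, -7.06623305e-04]), 'ft_force': array([-0.2660884 ,  0.03388233,  0.02538256]), 'wrist_torque': array([-0.00385745,  0.07171085,  0.03674782]), 'grasp_force': 0.0, 'width': 85.40319471872448}
```

View pics/scene0.png

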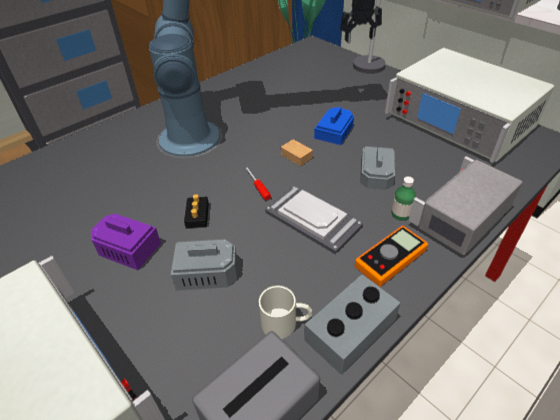

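View pics/side0.png

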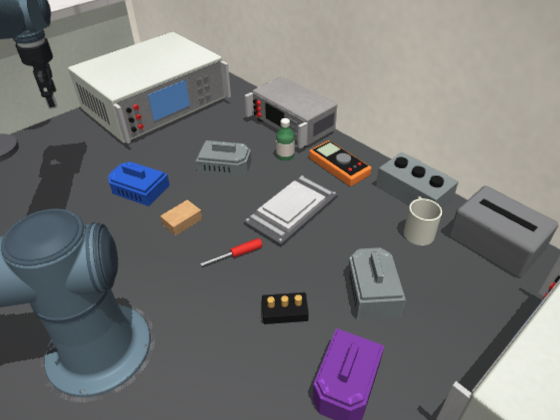

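The scene view shows a grey cover at (204,262) and a grey cover at (378,166). Their look-alikes are purple at (125,240) and blue at (334,125). The stand is at (313,216). In the side view the grey covers are at (377,282) and (223,157), and the stand is at (292,208). I choose the two grey ones and will check them in enlarged crops.

Run:
```python
import cv2,numpy as np
def m(n,boxes,out):
    im=cv2.imread(f"pics/{n}0.png"); t=[]
    for (u,v) in boxes:
        c=cv2.resize(im[v:v+75,u:u+100],None,fx=4,fy=4,interpolation=cv2.INTER_CUBIC)
        for k in range(0,100,10): cv2.putText(c,str(u+k),(k*4,8),0,.3,(0,255,255),1); cv2.line(c,(k*4,10),(k*4,14),(0,255,255),1)
        for k in range(5,75,10): cv2.putText(c,str(v+k),(0,k*4+3),0,.3,(0,255,255),1)
        t.append(c)
    cv2.imwrite(out,np.vstack([np.hstack(t[:2]),np.hstack(t[2:])]))
m("scene",[(160,225),(335,130),(262,180),(90,205)],"pics/c1.png")
m("side",[(330,240),(180,125),(242,172),(300,325)],"pics/c2.png")
```

```text
(no output)
```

View pics/c1.png

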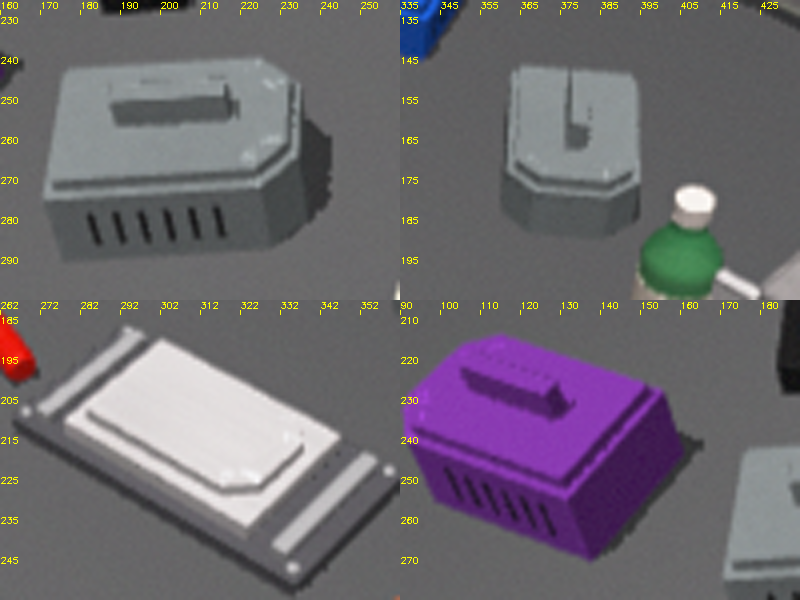

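View pics/c2.png

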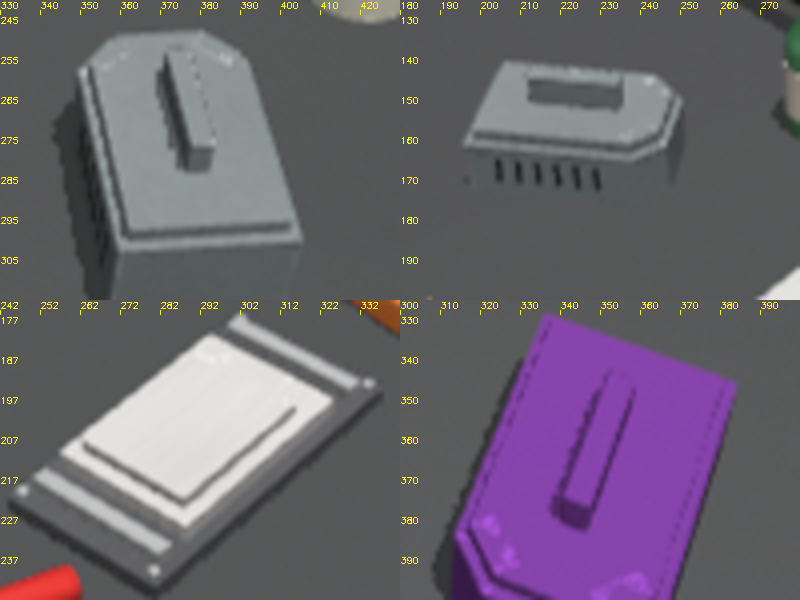

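Scene crops: the covers have their cut corners at the right end for tall and the near end for low. Both are grey, and their heights agree with the listing. The seat's cut corners point to the lower right. I'll fit poses to the picked corners from both views.

```bash
cat > fit.py <<'E'
import numpy as np
from scipy.optimize import least_squares
C={}
for n in ["scene","side"]:
    d=np.load(f"pics/{n}0.npz"); C[n]=(d["K"],d["T"])
def proj(n,P):
    K,T=C[n]; p=(np.asarray(P,float)-T[:3,3])@T[:3,:3]; q=p@K.T; return q[:,:2]/q[:,2:]
def world(p,L):
    L=np.asarray(L,float); c,s=np.cos(p[2]),np.sin(p[2])
    return np.c_[p[0]+c*L[:,0]-s*L[:,1],p[1]+s*L[:,0]+c*L[:,1],L[:,2]]
def fit(obs,p0,name):
    f=lambda p:np.concatenate([(proj(n,world(p,[o[0] for o in v]))-[o[1] for o in v]).ravel() for n,v in obs.items()])
    best=min((least_squares(f,[p0[0],p0[1],y],loss="soft_l1") for y in np.arange(-3,3.2,.8)),key=lambda r:r.cost)
    print(name,best.x.round(3),"deg",np.degrees(best.x[2]).round(2)); print(f(best.x).reshape(-1,2).round(1).tolist())
    return best.x
E
python3 - <<'E'
from fit import *
def S(o,du,v0): return [(l,(du[0]+a/4,v0+b/4)) for l,(a,b) in o]
z=62
tall={"scene":S([((-75,-50,z),(44,198)),((53,-50,z),(266,187)),((75,-28,z),(302,145)),((-75,-50,0),(66,262)),((75,-28,0),(305,213)),((35,-7,72),(231,118)),((-35,-7,72),(113,125))],(160,),225),
"side":S([((-75,50,z),(120,250)),((-75,-50,z),(302,242)),((53,50,z),(78,72)),((-35,7,72),(188,172)),((-35,-7,72),(212,170)),((-35,7,98),(188,150)),((-35,-7,98),(212,147))],(330,),240)}
z=42
low={"scene":S([((53,-50,z),(106,163)),((75,-28,z),(130,192)),((75,28,z),(222,190)),((75,-28,0),(132,232)),((75,28,0),(213,237)),((53,-50,0),(104,215)),((53,50,0),(238,215)),((35,-7,52),(166,149)),((35,7,52),(188,147))],(335,),130),
"side":S([((-75,-50,z),(66,145)),((53,-50,z),(235,160)),((75,28,z),(282,98)),((53,50,z),(258,76)),((-75,50,z),(104,62)),((-35,-7,52),(128,103)),((35,-7,52),(222,109))],(180,),125)}
base={"scene":S([((-125,-65,16),(12,118)),((125,-65,16),(293,283)),((125,65,16),(400,178))],(262,),180),
"side":S([((-125,65,16),(10,200)),((-125,-65,16),(155,290)),((125,-65,16),(383,93)),((125,65,16),(240,13))],(242,),172)}
seat={"scene":S([((-80,-55,30),(66,124)),((80,-55,30),(248,227)),((80,55,30),(340,137)),((-80,55,30),(160,38))],(262,),180),
"side":S([((-80,55,30),(60,152)),((-80,-55,30),(185,225)),((80,-55,30),(333,100)),((80,55,30),(212,35))],(242,),172)}
P={k:fit(o,(500,0),k) for k,o in dict(tall=tall,low=low,base=base,seat=seat).items()}
np.savez("poses.npz",**P)
p=P["base"];s=P["seat"];d=s[:2]-p[:2];c,n=np.cos(p[2]),np.sin(p[2]);print("seat in base",c*d[0]+n*d[1],-n*d[0]+c*d[1])
E
```

```text
tall [ 532.366 -307.458  -24.235] deg -1388.54
[[0.0, 0.8], [-1.0, -0.8], [-0.7, 1.7], [-0.4, 0.3], [1.1, 0.4], [0.1, 0.4], [0.6, 0.9], [-0.4, 0.8], [0.1, -0.8], [-1.2, -0.1], [-1.3, 0.9], [-1.0, 1.0], [0.2, -1.1], [0.6, -0.9]]
low [589.712 310.37  -26.03 ] deg -1491.41
[[1.1, 1.9], [2.4, -0.2], [-1.6, 1.8], [0.4, 0.4], [-1.3, 0.6], [0.2, -0.6], [-0.4, 1.9], [0.8, 0.2], [-0.0, 1.0], [-0.7, -0.2], [-0.7, -0.6], [-0.2, -0.1], [0.2, 0.7], [-1.6, 1.2], [0.1, 0.0], [-0.6, 0.3]]
base [5.88754e+02 1.41280e+01 1.13000e-01] deg 6.48
[[-1.3, -0.3], [-0.4, 0.7], [0.4, -1.1], [-0.9, -0.6], [0.4, -0.1], [0.6, -1.3], [0.1, 0.2]]
seat [587.989  16.09    6.395] deg 366.43
[[-0.5, -0.8], [-0.3, 0.1], [0.4, -0.2], [0.4, 0.5], [-0.1, -0.0], [0.4, 0.4], [0.3, -0.2], [-0.5, -0.2]]
seat in base -0.5385275386315854 2.0352125173490974
```

Emit:
servo_tool(
  increments=[
    [0,0,-4,1,-3.2,2,1],
    [0,0,-8,2,-6.5,4,1],
    [0,0,-13,3.2,-10,5,1],
    [0,0,-17,4.4,-14,5.5,1],
    [0,0,-22,5.6,-18,5.7,1],
    [0,0,-26,6.8,-22,5.7,1],
    [0,0,-31,8,-26,5.7,1],
    [0,0,-35,9.2,-30,5.7,1],
    [0,0,-40,10.4,-34,5.7,1],
    [0,0,-45,11.7,-37.5,5.7,1],
  ],
)

```text
t: 0.98
position: [366.1, 223.2, 249.9]
tool_rot: [0.0, 0.558, 0.83, 0.0]
ft_force: [1.2, -0.2, -0.3]
width: 85.2
grasp_force: 0.0
```

Emit:
servo_tool(
  increments=[
    [0,0,-5,1.2,-3.7,0,1],
    [0,0,-10,2.4,-7.5,0,1],
    [0,0,-15,3.6,-11.2,0,1],
    [0,0,-20,4.8,-15,0,1],
    [0,0,-25,6,-18.7,0,1],
    [0,0,-30,7.2,-22.5,0,1],
    [0,0,-35,8.4,-26,0,1],
    [0,0,-40,9.6,-30,0,1],
    [0,0,-45,10.8,-33.5,0,1],
    [0,0,-50,12,-37,0,1],
  ],
)

```text
t: 1.82
position: [486.4, -146.8, 249.8]
tool_rot: [-0.0, 0.857, 0.516, -0.0]
ft_force: [0.7, 0.1, -0.2]
width: 85.4
grasp_force: 0.0
```

```bash
cat > st.py <<'E'
from workcell import bot
import numpy as np
from scipy.spatial.transform import Rotation as R
def st():
    s=bot.get_state(); q=s["tool_rot"]; M=R.from_quat([q[1],q[2],q[3],q[0]]).as_matrix()
    print("t",round(s["t"],2),"p",s["position"].round(1),"closing",np.degrees(np.arctan2(M[1,1],M[0,1])).round(2),"zax",M[:,2].round(4),"F",s["ft_force"].round(1),"T",s["wrist_torque"].round(2),"w",round(s["width"],1),"g",round(s["grasp_force"],1)); return s,M
if __name__=="__main__": st()
E
python3 st.py
```

```text
t 1.82 p [ 486.4 -146.8  249.8] closing -27.87 zax [-2.e-04  2.e-04 -1.e+00] F [ 0.7  0.1 -0.2] T [ 0.03 -0.   -0.02] w 85.4 g 0.0
```

Emit:
servo_tool(
  increments=[
    [0,0,-2,0.8,-3,0,1],
    [0,0,-4,1.7,-6,0,1],
    [0,0,-6,2.6,-9,-1,1],
    [0,0,-8,3.4,-12,-2,1],
    [0,0,-10,4.2,-14.5,-3,1],
    [0,0,-10.6,4.6,-16.1,-4,1],
    [0,0,-10.6,4.6,-16.1,-5,1],
    [0,0,-10.6,4.6,-16.1,-5,1],
    [0,0,-10.6,4.6,-16.1,-5,1],
    [0,0,-10.6,4.6,-16.1,-5,1],
  ],
)

```text
t: 2.65
position: [532.5, -304.8, 200.7]
tool_rot: [0.0, 0.899, 0.438, 0.0]
ft_force: [-0.2, 0.2, 1.1]
width: 85.5
grasp_force: 0.0
```

```bash
cat > wr.py <<'E'
import sys
from st import *; import cv2
# wrist snapshot; overlays model of cover (pose x,y,yawdeg,zbase,height shoulder)
def wproj(s,P):
    K,T=s["intrinsics"],s["cam_to_world"]; p=(np.asarray(P,float)-T[:3,3])@T[:3,:3]
    r=np.hypot(p[:,0],p[:,1]); th=np.arctan2(r,p[:,2]); return np.c_[K[0,2]+K[0,0]*th*p[:,0]/r,K[1,2]+K[1,1]*th*p[:,1]/r]
def wray(s,u,v,z):
    K,T=s["intrinsics"],s["cam_to_world"]; a=np.array([u-K[0,2],v-K[1,2]])/K[0,0]; th=np.hypot(*a)
    d=T[:3,:3]@np.r_[a/th*np.sin(th),np.cos(th)]; return T[:3,3]+d*(z-T[2,3])/d[2]
def outline(x,y,yaw,z,ins=0):
    L=np.array([(-75+ins,-50+ins),(53-ins*.41,-50+ins),(75-ins,-28+ins*.41),(75-ins,28-ins*.41),(53-ins*.41,50-ins),(-75+ins,50-ins),(-75+ins,-50+ins)],float)
    a=np.radians(yaw);Rm=np.array([[np.cos(a),-np.sin(a)],[np.sin(a),np.cos(a)]])
    return np.c_[L@Rm.T+[x,y],np.full(len(L),z)]
def draw(im,pts,f,col):
    cv2.polylines(im,[np.round(np.array(pts)*f).astype(int)],False,col,1,cv2.LINE_AA)
E
python3 - <<'E'
from wr import *
s,M=st(); w=bot.snapshot("wrist"); np.savez("pics/w1.npz",**w)
im=cv2.resize(w["color"][:,:,::-1],None,fx=1.42,fy=1.42)
for z in (62,): draw(im,wproj(w,outline(532.4,-307.5,51.46,z)),1.42,(0,0,255))
draw(im,wproj(w,outline(532.4,-307.5,51.46,72,6)),1.42,(0,255,255))
cv2.imwrite("pics/w1.png",im)
E
```

```text
t 2.65 p [ 532.5 -304.8  200.7] closing -38.1 zax [ 4.e-04 -2.e-04 -1.e+00] F [-0.2  0.2  1.1] T [0.02 0.04 0.03] w 85.5 g 0.0
```

View pics/w1.png

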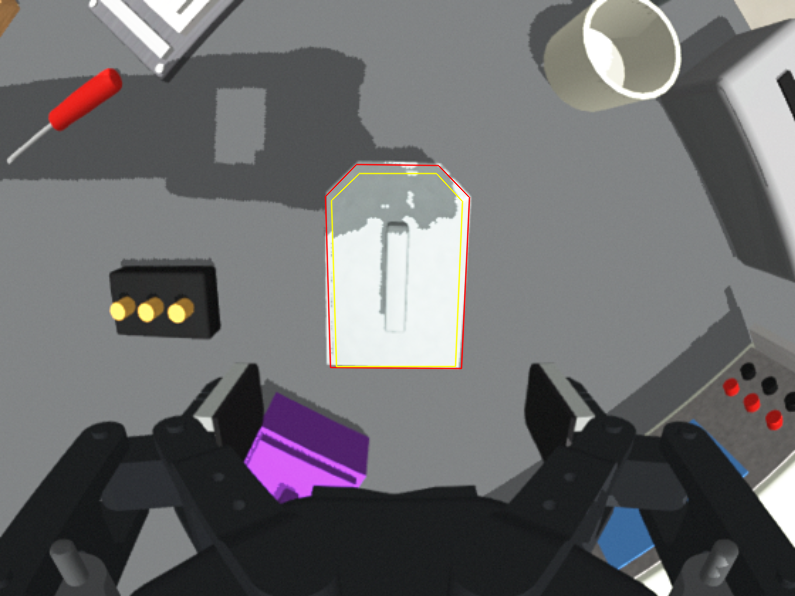

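The wrist view shows the tall cover at (397,265), and the overlay agrees to about 1 mm. The fingers will straddle the rib, so I go down and grip.

Emit:
servo_tool(
  increments=[
    [0,0,-0.4,0,-0.2,-2,1],
    [0,0,-0.4,0,-0.2,-5,1],
    [0,0,-0.4,0,-0.2,-8,1],
    [0,0,-0.4,0,-0.2,-10,1],
    [0,0,-0.4,0,-0.2,-11.5,1],
    [0,0,-0.4,0,-0.2,-12.2,1],
    [0,0,-0.4,0,-0.2,-12.2,1],
    [0,0,-0.4,0,-0.2,-12.2,0],
    [0,0,-0.4,0,-0.2,-12.2,0],
    [0,0,-0.4,0,-0.2,-12.2,0],
  ],
  force=50,
)

```text
t: 3.53
position: [533.4, -308.4, 80.0]
tool_rot: [0.001, 0.901, 0.434, 0.001]
ft_force: [0.4, -0.4, 0.1]
width: 51.6
grasp_force: 0.0
```

Emit:
servo_tool(
  increments=[
    [0,0,0,0,0,0,0],
    [0,0,0,0,0,0,0],
    [0,0,0,0,0,0,0],
    [0,0,0,0,0,0,0],
    [0,0,0,0,0,0,0],
    [0,0,0,0,0,0,0],
    [0,0,0,0,0,0,0],
    [0,0,0,0,0,0,0],
    [0,0,0,0,0,0,0],
    [0,0,0,0,0,0,0],
  ],
  force=50,
)

```text
t: 4.37
position: [532.4, -307.7, 78.1]
tool_rot: [-0.0, 0.901, 0.434, -0.0]
ft_force: [0.1, -0.4, -0.6]
width: -0.1
grasp_force: 0.0
```

```bash
python3 st.py
```

```text
t 4.37 p [ 532.4 -307.7   78.1] closing -38.56 zax [-0.  0. -1.] F [ 0.1 -0.4 -0.6] T [ 0.03 -0.04 -0.02] w -0.1 g 0.0
```

Run:
```python
from wr import *
w=bot.snapshot("wrist"); s=bot.snapshot("side"); z=bot.snapshot("scene")
a=cv2.resize(w["color"][150:420,100:460,::-1],(400,300)); b=cv2.resize(s["color"][225:345,300:460,::-1],(400,300)); c=cv2.resize(z["color"][190:310,120:280,::-1],(400,300))
d=cv2.resize(w["color"][:,:,::-1],(400,300))
cv2.imwrite("pics/m1.png",np.vstack([np.hstack([a,b]),np.hstack([c,d])]))
```

```text
(no output)
```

View pics/m1.png

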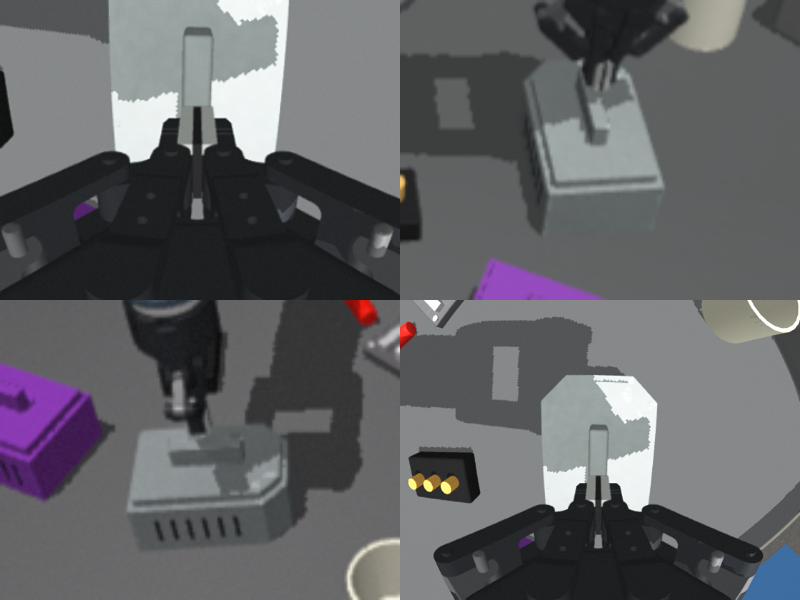

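The shut fingers sit at the rib's middle, and the opening reads about 0. A small lift will show whether the rib is held.

Emit:
servo_tool(
  increments=[
    [0,0,0,0,0,0.3,0],
    [0,0,0,0,0,0.6,0],
    [0,0,0,0,0,1,0],
    [0,0,0,0,0,1.5,0],
    [0,0,0,0,0,2,0],
    [0,0,0,0,0,2,0],
    [0,0,0,0,0,2,0],
    [0,0,0,0,0,2,0],
    [0,0,0,0,0,2,0],
    [0,0,0,0,0,2,0],
  ],
)

```text
t: 5.35
position: [532.2, -307.6, 97.8]
tool_rot: [-0.0, 0.901, 0.434, -0.0]
ft_force: [0.1, -0.3, -0.1]
width: -0.6
grasp_force: 0.0
```

Run:
```python
from wr import *
st()
w=bot.snapshot("wrist"); s=bot.snapshot("side"); z=bot.snapshot("scene")
a=cv2.resize(w["color"][190:310,200:360,::-1],(400,300),interpolation=2); b=cv2.resize(s["color"][225:300,340:440,::-1],(400,300),interpolation=2); c=cv2.resize(z["color"][220:295,150:250,::-1],(400,300),interpolation=2)
cv2.imwrite("pics/m2.png",np.vstack([np.hstack([a,b]),np.hstack([c,c*0])]))
```

```text
t 5.35 p [ 532.2 -307.6   97.8] closing -38.56 zax [-5.e-04  4.e-04 -1.e+00] F [ 0.1 -0.3 -0.1] T [-0.01  0.06 -0.06] w -0.6 g 0.0
```

View pics/m2.png

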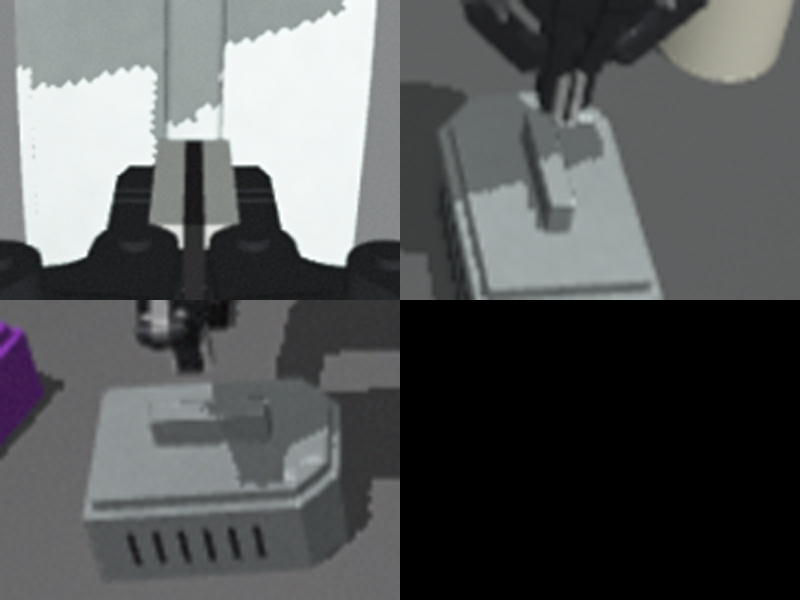

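The pads are empty. The tips show well above the rib, at scene (197.5,237.5) and side (382.5,255). I'll triangulate the true tip position against the reported one.

Run:
```python
from fit import *
def ray(n,u,v):
    K,T=C[n]; d=T[:3,:3]@np.linalg.solve(K,[u,v,1]); return T[:3,3],d/np.linalg.norm(d)
a,d=ray("scene",197.5,237.5); b,e=ray("side",382.5,255)
t=np.linalg.lstsq(np.c_[d,-e],b-a,rcond=None)[0]; print(a+t[0]*d,b+t[1]*e)
for n in C: print(n,proj(n,[[532.2,-307.6,z] for z in (98,108,118,128)]).round(1).tolist())
```

```text
[ 532.89411978 -313.17838101  135.58682313] [ 533.00227074 -317.09212309  133.89595565]
scene [[201.8, 246.7], [201.1, 243.9], [200.5, 241.1], [199.8, 238.3]]
side [[376.6, 263.7], [377.2, 260.7], [377.8, 257.7], [378.4, 254.6]]
```

The tips seem 25–30 mm higher than the reported TCP. I'll feel for the rib top (98 mm) with the fingers shut, in small steps.

Emit:
servo_tool(
  increments=[
    [0,0,0,0,0,-1,0],
    [0,0,0,0,0,-1.9,0],
    [0,0,0,0,0,-2.1,0],
    [0,0,0,0,0,-2.2,0],
    [0,0,0,0,0,-2.3,0],
    [0,0,0,0,0,-2.4,0],
    [0,0,0,0,0,-2.5,0],
    [0,0,0,0,0,-2.5,0],
    [0,0,0,0,0,-2.5,0],
    [0,0,0,0,0,-2.5,0],
  ],
)

```text
t: 6.33
position: [532.5, -307.8, 73.3]
tool_rot: [0.0, 0.901, 0.434, 0.0]
ft_force: [0.0, -0.5, -0.1]
width: -0.3
grasp_force: 0.0
```

Emit:
servo_tool(
  increments=[
    [0,0,0,0,0,-0.1,0],
    [0,0,0,0,0,-0.2,0],
    [0,0,0,0,0,-0.3,0],
    [0,0,0,0,0,-0.3,0],
    [0,0,0,0,0,-0.4,0],
    [0,0,0,0,0,-0.4,0],
    [0,0,0,0,0,-0.5,0],
    [0,0,0,0,0,-0.5,0],
    [0,0,0,0,0,-0.5,0],
    [0,0,0,0,0,-0.5,0],
  ],
)

```text
t: 7.17
position: [532.4, -307.8, 68.1]
tool_rot: [0.0, 0.901, 0.434, 0.0]
ft_force: [0.3, 0.8, -0.7]
width: 0.1
grasp_force: 0.0
```

Emit:
servo_tool(
  increments=[
    [0,0,0,0,0,-0.1,0],
    [0,0,0,0,0,-0.2,0],
    [0,0,0,0,0,-0.3,0],
    [0,0,0,0,0,-0.3,0],
    [0,0,0,0,0,-0.4,0],
    [0,0,0,0,0,-0.4,0],
    [0,0,0,0,0,-0.5,0],
    [0,0,0,0,0,-0.5,0],
    [0,0,0,0,0,-0.5,0],
    [0,0,0,0,0,-0.5,0],
  ],
)

```text
t: 8.0
position: [532.4, -307.8, 63.1]
tool_rot: [0.0, 0.901, 0.434, -0.0]
ft_force: [0.1, -0.1, -0.3]
width: 0.1
grasp_force: 0.0
```

Run:
```python
from wr import *
st()
w=bot.snapshot("wrist"); s=bot.snapshot("side"); z=bot.snapshot("scene")
def g(c,u,v):
    c=np.ascontiguousarray(cv2.resize(c[v:v+75,u:u+100,::-1],(400,300),interpolation=2))
    for k in range(0,100,10): cv2.putText(c,str(u+k),(k*4,8),0,.3,(0,255,255),1)
    for k in range(5,75,10): cv2.putText(c,str(v+k),(0,k*4+3),0,.3,(0,255,255),1)
    return c
cv2.imwrite("pics/m3.png",np.vstack([np.hstack([g(w["color"],230,210),g(s["color"],340,225)]),np.hstack([g(z["color"],150,215),cv2.resize(w["color"][:,:,::-1],(400,300))])]))
```

```text
t 8.0 p [ 532.4 -307.8   63.1] closing -38.56 zax [ 0. -0. -1.] F [ 0.1 -0.1 -0.3] T [ 0.01 -0.01 -0.01] w 0.1 g 0.0
```

View pics/m3.png

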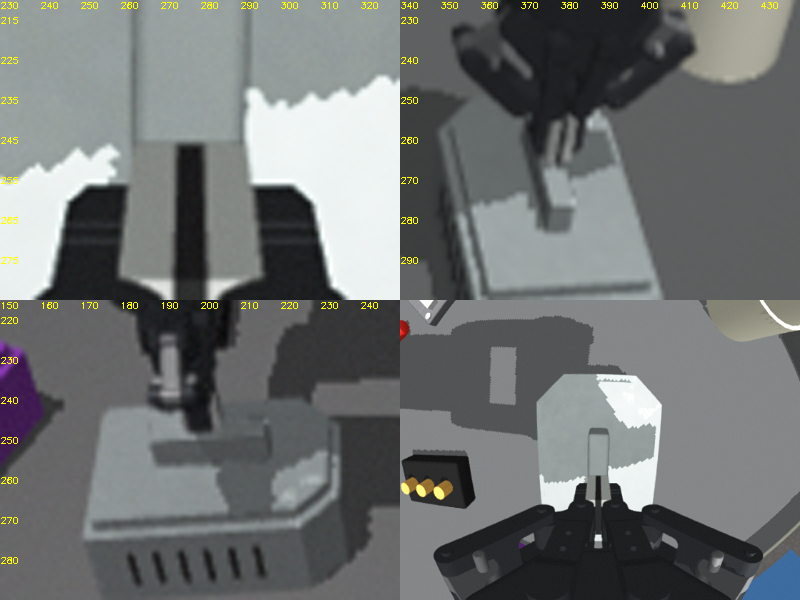

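The tips now sit about at the rib top (scene (199,247)), so the true tip is about 34 mm above the reported TCP. I'll open, go down 19 mm and close.

Emit:
servo_tool(
  increments=[
    [0,0,0,0,0,0,1],
    [0,0,0,0,0,0,1],
    [0,0,0,0,0,0,1],
    [0,0,0,0,0,-0.2,1],
    [0,0,0,0,0,-0.6,1],
    [0,0,0,0,0,-1,1],
    [0,0,0,0,0,-1.4,1],
    [0,0,0,0,0,-1.7,1],
    [0,0,0,0,0,-1.9,1],
    [0,0,0,0,0,-1.9,1],
  ],
)

```text
t: 8.98
position: [532.0, -307.4, 43.3]
tool_rot: [-0.001, 0.901, 0.434, -0.0]
ft_force: [0.2, -0.8, -0.6]
width: 85.5
grasp_force: 0.0
```

Emit:
servo_tool(
  increments=[
    [0,0,0,0,0,0,0],
    [0,0,0,0,0,0,0],
    [0,0,0,0,0,0,0],
    [0,0,0,0,0,0,0],
    [0,0,0,0,0,0,0],
    [0,0,0,0,0,0,0],
    [0,0,0,0,0,0,0],
    [0,0,0,0,0,0,0],
    [0,0,0,0,0,0,0],
    [0,0,0,0,0,0,0],
  ],
  force=60,
)

```text
t: 9.82
position: [532.4, -307.8, 44.4]
tool_rot: [-0.0, 0.901, 0.434, -0.0]
ft_force: [-2.0, 1.7, 4.3]
width: 12.1
grasp_force: 59.9
```

```bash
python3 st.py
```

```text
t 9.82 p [ 532.4 -307.8   44.4] closing -38.56 zax [-1.e-04 -0.e+00 -1.e+00] F [-2.   1.7  4.3] T [0.18 0.19 0.  ] w 12.1 g 59.9
```

Emit:
servo_tool(
  increments=[
    [0,0,0,0,0,0.5,0],
    [0,0,0,0,0,1.5,0],
    [0,0,0,0,0,3,0],
    [0,0,0,0,0,4.5,0],
    [0,0,0,0,0,6,0],
    [0,0,0,0,0,7.5,0],
    [0,0,0,0,0,9,0],
    [0,0,0,0,0,10,0],
    [0,0,0,0,0,10,0],
    [0,0,0,0,0,10,0],
  ],
)

```text
t: 10.65
position: [532.5, -307.8, 144.3]
tool_rot: [0.0, 0.901, 0.434, 0.0]
ft_force: [0.7, 0.3, -3.8]
width: 12.2
grasp_force: 59.0
```

```bash
python3 st.py
```

```text
t 10.65 p [ 532.5 -307.8  144.3] closing -38.56 zax [ 5.e-04 -4.e-04 -1.e+00] F [ 0.7  0.3 -3.8] T [ 0.01  0.07 -0.02] w 12.2 g 59.0
```

Emit:
servo_tool(
  increments=[
    [0,0,-3,0.3,2,0,0],
    [0,0,-7,0.8,5,0,0],
    [0,0,-11,1.3,8,0,0],
    [0,0,-15,1.8,11,0,0],
    [0,0,-19,2.4,14,0,0],
    [0,0,-23,2.9,17,0,0],
    [0,0,-27,3.4,20,0,0],
    [0,0,-31,3.9,23,0,0],
    [0,0,-35,4.4,26,0,0],
    [0,0,-38,4.9,28.5,0,0],
  ],
)

```text
t: 11.48
position: [580.2, -20.4, 142.3]
tool_rot: [-0.001, 0.993, 0.116, -0.001]
ft_force: [0.9, -0.8, -4.4]
width: 12.1
grasp_force: 59.0
```

Emit:
servo_tool(
  increments=[
    [0,0,-3,0.3,2,0,0],
    [0,0,-5,0.5,3,0,0],
    [0,0,-7,0.66,3.87,0,0],
    [0,0,-7,0.66,3.87,0,0],
    [0,0,-7,0.66,3.87,0,0],
    [0,0,-7,0.66,3.87,-1,0],
    [0,0,-7,0.66,3.87,-2,0],
    [0,0,-7,0.66,3.87,-3,0],
    [0,0,-7,0.66,3.87,-3,0],
    [0,0,-7,0.66,3.87,-3,0],
  ],
)

```text
t: 12.32
position: [586.8, 15.8, 112.3]
tool_rot: [-0.0, 0.998, 0.056, -0.002]
ft_force: [-0.3, 0.4, -4.7]
width: 12.5
grasp_force: 58.9
```

```bash
cat > ov.py <<'E'
import sys
from wr import *
import fit
def overlay(x,y,yaw,zb,hs,out,seat=(588,16.1,6.43)):
    s,M=st(); im=[]
    for n,(u,v) in (("scene",(243,110)),("side",(222,95))):
        w=bot.snapshot(n); fit.C[n]=(w["intrinsics"],w["cam_to_world"])
        c=np.ascontiguousarray(cv2.resize(w["color"][v:v+150,u:u+133,::-1],(532,600),interpolation=2)[:, :400] if 0 else cv2.resize(w["color"][v:v+150,u:u+100+33,::-1],(400,450),interpolation=2)); f=400/133
        for P,col in ((outline(x,y,yaw,zb+hs),(0,0,255)),(outline(x,y,yaw,zb),(0,128,255)),(outline(x,y,yaw,zb+hs+10,6),(0,255,255)),(outline(*seat,40,6),(0,255,0))):
            draw(c,fit.proj(n,P)-[u,v]+0.5-0.5/f,f,col)
        im.append(c)
    cv2.imwrite(out,np.hstack(im))
E
python3 - <<'E'
from ov import *
overlay(588,16.1,6.43,70,62,"pics/o1.png")
E
```

```text
t 12.32 p [586.8  15.8 112.3] closing -83.59 zax [-3.2e-03  5.0e-04 -1.0e+00] F [-0.3  0.4 -4.7] T [-0.04 -0.04 -0.06] w 12.5 g 58.9
```

View pics/o1.png

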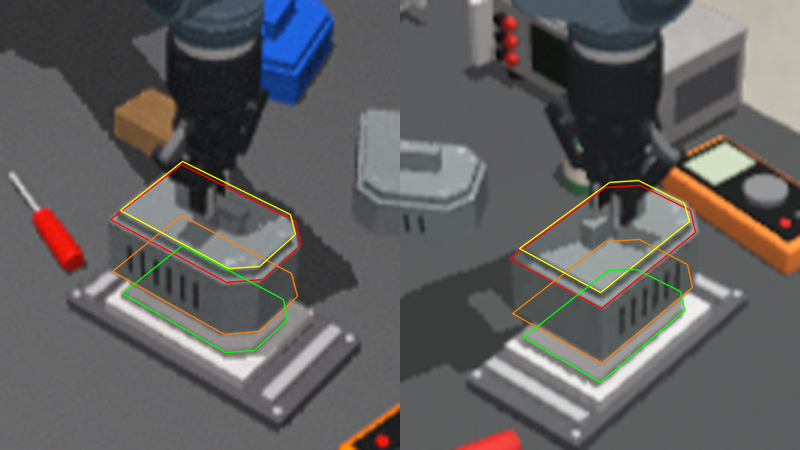

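Both views agree with the predicted cover pose to about 1–2 mm, above the seat and the right way round. I'll go down by feel: platform contact would come at TCP about 84, and home is about 74.4.

Emit:
servo_tool(
  increments=[
    [0,0,0,0,0,-0.7,0],
    [0,0,0,0,0,-1.4,0],
    [0,0,0,0,0,-2,0],
    [0,0,0,0,0,-2.3,0],
    [0,0,0,0,0,-2.6,0],
    [0,0,0,0,0,-2.7,0],
    [0,0,0,0,0,-2.8,0],
    [0,0,0,0,0,-2.9,0],
    [0,0,0,0,0,-3,0],
    [0,0,0,0,0,-3,0],
  ],
)

```text
t: 13.25
position: [588.3, 15.9, 84.3]
tool_rot: [0.0, 0.998, 0.056, 0.0]
ft_force: [1.1, -0.1, -3.5]
width: 12.3
grasp_force: 59.0
```

```bash
python3 st.py
```

```text
t 13.25 p [588.3  15.9  84.3] closing -83.56 zax [ 6.e-04 -1.e-04 -1.e+00] F [ 1.1 -0.1 -3.5] T [-0.02 -0.04 -0.07] w 12.3 g 59.0
```

Emit:
servo_tool(
  increments=[
    [0,0,0,0,0,-0.05,0],
    [0,0,0,0,0,-0.1,0],
    [0,0,0,0,0,-0.15,0],
    [0,0,0,0,0,-0.2,0],
    [0,0,0,0,0,-0.2,0],
    [0,0,0,0,0,-0.2,0],
    [0,0,0,0,0,-0.2,0],
    [0,0,0,0,0,-0.2,0],
    [0,0,0,0,0,-0.2,0],
    [0,0,0,0,0,-0.2,0],
  ],
)

```text
t: 14.08
position: [588.8, 15.4, 83.9]
tool_rot: [0.001, 0.998, 0.056, 0.001]
ft_force: [-3.2, -3.0, 7.2]
width: 13.0
grasp_force: 60.5
```

```bash
python3 st.py
```

```text
t 14.08 p [588.8  15.4  83.9] closing -83.56 zax [ 0.0014 -0.001  -1.    ] F [-3.2 -3.   7.2] T [-0.08  0.7   0.08] w 13.0 g 60.5
```

Contact at platform height, with the moment showing the load at the cover's −x end, so the cover sits too far +x. I'll shift about 3 mm towards −x and try again.

Emit:
servo_tool(
  increments=[
    [0,0,0,0,0,0.15,0],
    [0,0,0,-0.1,0,0.15,0],
    [0,0,0,-0.2,0,0.15,0],
    [0,0,0,-0.3,-0.03,0.15,0],
    [0,0,0,-0.3,-0.03,0.1,0],
    [0,0,0,-0.3,-0.03,0.05,0],
    [0,0,0,-0.3,-0.03,0,0],
    [0,0,0,-0.3,-0.03,-0.05,0],
    [0,0,0,-0.3,-0.03,-0.05,0],
    [0,0,0,-0.3,-0.03,-0.05,0],
  ],
)

```text
t: 14.92
position: [584.8, 16.0, 81.2]
tool_rot: [-0.0, 0.998, 0.056, -0.0]
ft_force: [1.1, 3.3, -5.1]
width: 12.1
grasp_force: 59.1
```

```bash
python3 st.py
```

```text
t 14.92 p [584.8  16.   81.2] closing -83.56 zax [-5.e-04  7.e-04 -1.e+00] F [ 1.1  3.3 -5.1] T [ 0.68 -0.37  0.06] w 12.1 g 59.1
```

It has dropped over the platform. I'll ease 0.7 mm in +y and go down to home.

Emit:
servo_tool(
  increments=[
    [0,0,0,0,0.07,0,0],
    [0,0,0,0,0.07,-0.1,0],
    [0,0,0,0,0.07,-0.2,0],
    [0,0,0,0,0.07,-0.3,0],
    [0,0,0,0,0.07,-0.4,0],
    [0,0,0,0,0.07,-0.5,0],
    [0,0,0,0,0.07,-0.6,0],
    [0,0,0,0,0.07,-0.7,0],
    [0,0,0,0,0.07,-0.75,0],
    [0,0,0,0,0.07,-0.75,0],
  ],
)

```text
t: 15.75
position: [585.1, 16.5, 74.5]
tool_rot: [-0.0, 0.998, 0.056, 0.0]
ft_force: [-1.0, 4.0, 0.8]
width: 12.2
grasp_force: 59.6
```

```bash
python3 st.py
```

```text
t 15.75 p [585.1  16.5  74.5] closing -83.56 zax [ 1.e-04  2.e-04 -1.e+00] F [-1.   4.   0.8] T [0.59 0.18 0.09] w 12.2 g 59.6
```

Emit:
servo_tool(
  increments=[
    [0,0,0,0,0.07,0,0],
    [0,0,0,0,0.1,-0.1,0],
    [0,0,0,0,0.1,-0.15,0],
    [0,0,0,0,0.1,-0.15,0],
    [0,0,0,0,0.1,-0.15,0],
    [0,0,0,0,0.1,-0.15,0],
    [0,0,0,0,0.1,-0.15,0],
    [0,0,0,0,0.1,-0.15,0],
    [0,0,0,0,0.1,-0.15,0],
    [0,0,0,0,0.1,-0.15,0],
  ],
)

```text
t: 16.58
position: [585.5, 16.9, 74.3]
tool_rot: [0.001, 0.998, 0.056, 0.0]
ft_force: [-3.9, 1.1, 7.1]
width: 12.1
grasp_force: 60.6
```

```bash
python3 st.py
```

```text
t 16.58 p [585.5  16.9  74.3] closing -83.54 zax [ 7.0e-04 -1.2e-03 -1.0e+00] F [-3.9  1.1  7.1] T [0.19 0.73 0.05] w 12.1 g 60.6
```

Fully home at z 74.3 under load. I'll release and rise.

Emit:
servo_tool(
  increments=[
    [0,0,0,0,0,0.15,0.3],
    [0,0,0,0,0,0.15,1],
    [0,0,0,0,0,0.15,1],
    [0,0,0,0,0,0.15,1],
    [0,0,0,0,0,0.15,1],
    [0,0,0,0,0,0.15,1],
    [0,0,0,0,0,1,1],
    [0,0,0,0,0,3,1],
    [0,0,0,0,0,5.5,1],
    [0,0,0,0,0,8,1],
  ],
)

```text
t: 17.42
position: [584.6, 17.4, 153.5]
tool_rot: [-0.0, 0.998, 0.056, -0.001]
ft_force: [0.3, 0.7, -0.6]
width: 85.6
grasp_force: 0.0
```

Emit:
servo_tool(
  increments=[
    [0,0,6,0,2,1,1],
    [0,0,13,0,5,1,1],
    [0,0,20,0,8,1,1],
    [0,0,27,0,11,1,1],
    [0,0,34,0,14,1,1],
    [0,0,41,0,17,1,1],
    [0,0,48,0,20,1,1],
    [0,0,55,0,23,1,1],
    [0,0,62,0,26,1,1],
    [0,0,68,0,28,1,1],
  ],
)

```text
t: 18.25
position: [584.7, 300.0, 163.3]
tool_rot: [-0.0, 0.794, 0.608, 0.0]
ft_force: [-0.2, 1.4, 0.3]
width: 85.1
grasp_force: 0.0
```

```bash
python3 st.py
```

```text
t 18.25 p [584.7 300.  163.3] closing -15.14 zax [ 7.e-04  7.e-04 -1.e+00] F [-0.2  1.4  0.3] T [-0.07  0.02 -0.  ] w 85.1 g 0.0
```

Emit:
servo_tool(
  increments=[
    [0,0,7,0.2,0.4,0,1],
    [0,0,14,0.5,1,0,1],
    [0,0,21,0.5,1.1,0,1],
    [0,0,28,0.5,1.1,0,1],
    [0,0,35,0.5,1.1,0,1],
    [0,0,42,0.5,1.1,0,1],
    [0,0,49,0.5,1.1,0,1],
    [0,0,53.7,0.5,1.1,0,1],
    [0,0,53.7,0.5,1.1,0,1],
    [0,0,53.7,0.5,1.1,0,1],
  ],
)

```text
t: 19.08
position: [590.1, 308.4, 163.1]
tool_rot: [0.0, 0.438, 0.899, 0.0]
ft_force: [0.6, 0.1, -0.5]
width: 85.5
grasp_force: 0.0
```

Run:
```python
from wr import *
from scipy.optimize import minimize
st(); w=bot.snapshot("wrist"); cv2.imwrite("pics/w2.png",w["color"][:,:,::-1])
g=cv2.GaussianBlur(cv2.cvtColor(w["color"],cv2.COLOR_RGB2GRAY).astype(np.float32),(0,0),1.2)
m=np.hypot(cv2.Sobel(g,5,1,0),cv2.Sobel(g,5,0,1)); m=np.minimum(m,120)
def dens(P): return np.vstack([P[i]+(P[i+1]-P[i])*np.linspace(0,1,60)[:,None] for i in range(len(P)-1)])
def cost(p):
    P=dens(outline(p[0],p[1],p[2],42)); q=wproj(w,P).astype(np.float32)
    return -cv2.remap(m,q[None,:,0],q[None,:,1],1).mean()
p0=np.array([589.7,310.4,-51.41]); best=min(((cost(p0+[a,b,c]),a,b,c) for a in np.arange(-6,6.1,1) for b in np.arange(-6,6.1,1) for c in (-3,-1.5,0,1.5,3)))
r=minimize(cost,p0+best[1:],method="Nelder-Mead",options=dict(initial_simplex=[p0+best[1:]+d for d in ([0,0,0],[1,0,0],[0,1,0],[0,0,1])]))
print(cost(p0),best,r.x.round(2),r.fun)
# same check on the tall cover's first wrist picture
```

```text
t 19.08 p [590.1 308.4 163.1] closing 38.01 zax [ 5.e-04  1.e-04 -1.e+00] F [ 0.6  0.1 -0.5] T [-0.04 -0.01 -0.01] w 85.5 g 0.0
-93.25887 (np.float32(-117.46729), np.float64(-2.0), np.float64(2.0), -1.5) [588.25 311.66 -52.68] -117.81306457519531
```

Emit:
servo_tool(
  increments=[
    [0,0,-0.4,-0.14,0.28,-2,1],
    [0,0,-0.4,-0.14,0.28,-5,1],
    [0,0,-0.4,-0.14,0.28,-8,1],
    [0,0,-0.4,-0.14,0.28,-10.5,1],
    [0,0,-0.4,-0.14,0.28,-12,1],
    [0,0,-0.4,-0.14,0.28,-13,1],
    [0,0,-0.4,-0.14,0.28,-13.5,1],
    [0,0,-0.4,-0.14,0.28,-13.8,1],
    [0,0,-0.4,-0.14,0.28,-13.8,1],
    [0,0,-0.4,-0.14,0.28,-13.8,1],
  ],
)

```text
t: 19.97
position: [589.7, 311.5, 26.1]
tool_rot: [0.001, 0.441, 0.898, 0.001]
ft_force: [0.6, -0.3, -0.4]
width: 85.3
grasp_force: 0.0
```

Emit:
servo_tool(
  increments=[
    [0,0,0,0,0,0,0],
    [0,0,0,0,0,0,0],
    [0,0,0,0,0,0,0],
    [0,0,0,0,0,0,0],
    [0,0,0,0,0,0,0],
    [0,0,0,0,0,0,0],
    [0,0,0,0,0,0,0],
    [0,0,0,0,0,0,0],
    [0,0,0,0,0,0,0],
    [0,0,0,0,0,0,0],
  ],
  force=60,
)

```text
t: 20.8
position: [588.8, 311.2, 24.9]
tool_rot: [0.0, 0.44, 0.898, 0.0]
ft_force: [-0.4, -0.5, 2.7]
width: 12.7
grasp_force: 62.8
```

```bash
python3 st.py
```

```text
t 20.8 p [588.8 311.2  24.9] closing 37.74 zax [ 5.e-04  1.e-04 -1.e+00] F [-0.4 -0.5  2.7] T [-0.03  0.08 -0.  ] w 12.7 g 62.8
```

Emit:
servo_tool(
  increments=[
    [0,0,0,0,0,0.5,0],
    [0,0,0,0,0,2,0],
    [0,0,0,0,0,4,0],
    [0,0,0,0,0,6.5,0],
    [0,0,0,0,0,9,0],
    [0,0,0,0,0,11.5,0],
    [0,0,0,0,0,14,0],
    [0,0,0,0,0,14.8,0],
    [0,0,0,0,0,14.8,0],
    [0,0,0,0,0,14.8,0],
  ],
)

```text
t: 21.63
position: [588.2, 311.0, 172.0]
tool_rot: [-0.0, 0.44, 0.898, -0.0]
ft_force: [-0.1, -0.4, -4.0]
width: 12.3
grasp_force: 62.2
```

```bash
cat > gf.py <<'E'
from wr import *; import fit
from scipy.optimize import minimize
def gfit(names,zs,p0,search=8):
    ms={}
    for n in names:
        w=bot.snapshot(n); fit.C[n]=(w["intrinsics"],w["cam_to_world"])
        g=cv2.GaussianBlur(cv2.cvtColor(w["color"],cv2.COLOR_RGB2GRAY).astype(np.float32),(0,0),1)
        ms[n]=np.minimum(np.hypot(cv2.Sobel(g,5,1,0),cv2.Sobel(g,5,0,1)),100)
    def dens(P): return np.vstack([P[i]+(P[i+1]-P[i])*np.linspace(0,1,60)[:,None] for i in range(len(P)-1)])
    def cost(p,ns):
        t=0
        for n in ns:
            for z,ins in zs:
                q=fit.proj(n,dens(outline(p[0],p[1],p[2],z,ins))).astype(np.float32); t-=cv2.remap(ms[n],q[None,:,0],q[None,:,1],1).mean()
        return t
    p0=np.array(p0,float); R=np.arange(-search,search+.1,1)
    for ns in [names]+[[n] for n in names]:
        b=min((cost(p0+[a,c,d],ns),a,c,d) for a in R for c in R for d in (-2,-1,0,1,2)); q=p0+b[1:]
        r=minimize(cost,q,args=(ns,),method="Nelder-Mead",options=dict(initial_simplex=[q+d for d in ([0,0,0],[1,0,0],[0,1,0],[0,0,1])]))
        print(ns,r.x.round(2),round(float(r.fun),1),"start",round(float(cost(p0,ns)),1))
E
python3 - <<'E'
from gf import *
st(); gfit(["scene","side"],[(92,0),(102,6)],(585,17,6.45),6)
E
```

```text
t 21.63 p [588.2 311.  172. ] closing 37.74 zax [-7.e-04 -2.e-04 -1.e+00] F [-0.1 -0.4 -4. ] T [-0.04  0.05 -0.01] w 12.3 g 62.2
['scene', 'side'] [586.73  16.18   6.05] -357.3 start -345.6
['scene'] [585.19  15.8    5.94] -182.0 start -178.1
['side'] [588.79  16.98   6.3 ] -187.5 start -167.4
```

Emit:
servo_tool(
  increments=[
    [0,0,5,0,-2,0,0],
    [0,0,11,-0.1,-5,0,0],
    [0,0,18,-0.1,-8.2,0,0],
    [0,0,25,-0.1,-11.5,0,0],
    [0,0,32,-0.2,-15,0,0],
    [0,0,39,-0.2,-18.5,0,0],
    [0,0,46,-0.2,-22,0,0],
    [0,0,52,-0.3,-25.5,0,0],
    [0,0,56,-0.3,-28,0,0],
    [0,0,58.5,-0.3,-29.4,0,0],
  ],
)

```text
t: 22.57
position: [584.2, 14.4, 170.3]
tool_rot: [-0.002, -0.055, 0.999, 0.0]
ft_force: [0.1, 0.1, -2.7]
width: 11.9
grasp_force: 62.1
```

Emit:
servo_tool(
  increments=[
    [0,0,0,0,0,0,0],
    [0,0,0,0,0,0,0],
    [0,0,0,0,0,0,0],
    [0,0,0,0,0,0,0],
    [0,0,0,0,0,-0.5,0],
    [0,0,0,0,0,-1,0],
    [0,0,0,0,0,-1.5,0],
    [0,0,0,0,0,-1.5,0],
    [0,0,0,0,0,-1.5,0],
    [0,0,0,0,0,-1.5,0],
  ],
)

```text
t: 23.4
position: [585.6, 17.2, 157.6]
tool_rot: [-0.0, -0.054, 0.999, -0.0]
ft_force: [-0.5, -0.1, -3.0]
width: 12.4
grasp_force: 62.1
```

Run:
```python
from gf import *
s,_=st(); zb=s["position"][2]-24.9
gfit(["scene","side"],[(zb+42,0),(zb+52,6)],(585.7,17,6.2),6)
```

```text
t 23.4 p [585.6  17.2 157.6] closing 96.24 zax [-0. -0. -1.] F [-0.5 -0.1 -3. ] T [-0.04  0.01  0.03] w 12.4 g 62.1
['scene', 'side'] [584.7   15.43   5.72] -299.0 start -289.3
['scene'] [583.91  14.8    6.39] -163.2 start -149.8
['side'] [588.09  14.51   2.47] -145.8 start -139.5
```

The same estimator puts the held cover about 1.5 mm short in x and 0.8 mm short in y of the tall one. I'll correct that and go down to just above its platform.

Emit:
servo_tool(
  increments=[
    [0,0,0,0.15,0.08,-0.3,0],
    [0,0,0,0.15,0.08,-0.8,0],
    [0,0,0,0.15,0.08,-1.4,0],
    [0,0,0,0.15,0.08,-1.9,0],
    [0,0,0,0.15,0.08,-2.3,0],
    [0,0,0,0.15,0.08,-2.6,0],
    [0,0,0,0.15,0.08,-2.8,0],
    [0,0,0,0.15,0.08,-2.9,0],
    [0,0,0,0.15,0.08,-2.9,0],
    [0,0,0,0.15,0.08,-2.9,0],
  ],
)

```text
t: 24.33
position: [587.3, 17.9, 128.8]
tool_rot: [0.0, -0.054, 0.999, -0.0]
ft_force: [0.4, 0.4, -2.0]
width: 11.9
grasp_force: 62.1
```

Emit:
servo_tool(
  increments=[
    [0,0,0,0,0,-0.1,0],
    [0,0,0,0,0,-0.15,0],
    [0,0,0,0,0,-0.2,0],
    [0,0,0,0,0,-0.25,0],
    [0,0,0,0,0,-0.3,0],
    [0,0,0,0,0,-0.3,0],
    [0,0,0,0,0,-0.3,0],
    [0,0,0,0,0,-0.3,0],
    [0,0,0,0,0,-0.3,0],
    [0,0,0,0,0,-0.3,0],
  ],
)

```text
t: 25.17
position: [587.1, 18.0, 125.6]
tool_rot: [0.0, -0.054, 0.999, -0.0]
ft_force: [-0.4, -0.3, -4.0]
width: 12.3
grasp_force: 62.1
```

```bash
python3 st.py
```

```text
t 25.17 p [587.1  18.  125.6] closing 96.24 zax [ 1.e-04 -0.e+00 -1.e+00] F [-0.4 -0.3 -4. ] T [ 0.01 -0.01  0.01] w 12.3 g 62.1
```

Emit:
servo_tool(
  increments=[
    [0,0,0,0,0,-0.1,0],
    [0,0,0,0,0,-0.15,0],
    [0,0,0,0,0,-0.2,0],
    [0,0,0,0,0,-0.25,0],
    [0,0,0,0,0,-0.25,0],
    [0,0,0,0,0,-0.25,0],
    [0,0,0,0,0,-0.25,0],
    [0,0,0,0,0,-0.25,0],
    [0,0,0,0,0,-0.25,0],
    [0,0,0,0,0,-0.25,0],
  ],
)

```text
t: 26.0
position: [587.1, 17.9, 123.1]
tool_rot: [0.0, -0.054, 0.999, -0.0]
ft_force: [0.7, 0.6, -3.1]
width: 12.5
grasp_force: 62.1
```

```bash
python3 st.py
```

```text
t 26.0 p [587.1  17.9 123.1] closing 96.24 zax [ 0. -0. -1.] F [ 0.7  0.6 -3.1] T [ 0.02 -0.04  0.02] w 12.5 g 62.1
```

It went straight over the platform. On to home (about 116.9), pressing lightly.

Emit:
servo_tool(
  increments=[
    [0,0,0,0,0,-0.1,0],
    [0,0,0,0,0,-0.2,0],
    [0,0,0,0,0,-0.3,0],
    [0,0,0,0,0,-0.4,0],
    [0,0,0,0,0,-0.5,0],
    [0,0,0,0,0,-0.6,0],
    [0,0,0,0,0,-0.65,0],
    [0,0,0,0,0,-0.7,0],
    [0,0,0,0,0,-0.75,0],
    [0,0,0,0,0,-0.75,0],
  ],
)

```text
t: 26.83
position: [587.3, 18.0, 116.9]
tool_rot: [0.0, -0.054, 0.999, -0.0]
ft_force: [-4.3, 0.2, 5.6]
width: 12.3
grasp_force: 63.2
```

```bash
python3 st.py
```

```text
t 26.83 p [587.3  18.  116.9] closing 96.25 zax [ 1.e-04 -2.e-04 -1.e+00] F [-4.3  0.2  5.6] T [ 0.09  0.73 -0.08] w 12.3 g 63.2
```

Emit:
servo_tool(
  increments=[
    [0,0,0,0,0,0.05,0.3],
    [0,0,0,0,0,0.05,1],
    [0,0,0,0,0,0.05,1],
    [0,0,0,0,0,0.05,1],
    [0,0,0,0,0,0.05,1],
    [0,0,0,0,0,0.05,1],
    [0,0,0,0,0,1,1],
    [0,0,0,0,0,3,1],
    [0,0,0,0,0,5.5,1],
    [0,0,0,0,0,8,1],
  ],
)

```text
t: 27.67
position: [586.7, 18.0, 196.7]
tool_rot: [-0.0, -0.054, 0.999, 0.0]
ft_force: [-0.1, -0.4, 0.3]
width: 85.2
grasp_force: 0.0
```

Emit:
servo_tool(
  increments=[
    [0,0,0,0,0,2,1],
    [0,0,0,-1,0,3,1],
    [0,0,0,-3,0,4,1],
    [0,0,0,-5,0,4,1],
    [0,0,0,-7,0,4,1],
    [0,0,0,-9,0,4,1],
    [0,0,0,-11,0,4,1],
    [0,0,0,-13,0,4,1],
    [0,0,0,-14,0,4,1],
    [0,0,0,-14,0,4,1],
  ],
)

```text
t: 28.5
position: [446.0, 18.1, 236.4]
tool_rot: [0.001, -0.054, 0.999, -0.0]
ft_force: [0.8, 0.1, 0.2]
width: 85.4
grasp_force: 0.0
```

Run:
```python
from ov import *
st(); im=[]
for n,(u,v) in (("scene",(243,110)),("side",(222,95))):
    w=bot.snapshot(n); im.append(cv2.resize(w["color"][v:v+150,u:u+133,::-1],(400,450),interpolation=2))
cv2.imwrite("pics/fin.png",np.hstack(im))
```

```text
t 28.5 p [446.   18.1 236.4] closing 96.23 zax [ 1.4e-03 -3.0e-04 -1.0e+00] F [0.8 0.1 0.2] T [ 0.    0.01 -0.01] w 85.4 g 0.0
```

View pics/fin.png

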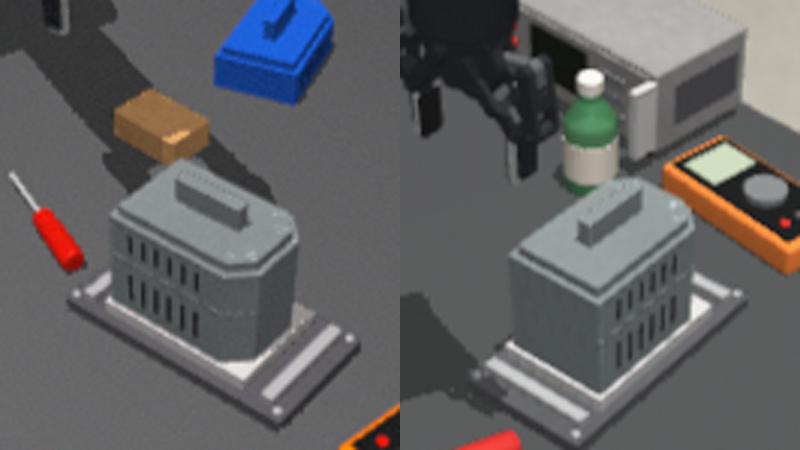

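Both views show the covers flush, level and nested on the seat, with the stack centred near (205,265) left and (605,285) right. The gripper is clear and the other things have not moved.

```bash
python3 -c "
from workcell import bot
print(bot.job_done())"
```

```text
the job is handed in; nothing more can be done
None
```

The tall cover is home on the seat with the low cover home on top of it, corners matched and level; the gripper is clear of everything, and I handed the job in at about 28.5 s.

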